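# Snap the lunch tin's lid shut all round

### The arm

A 7-joint arm with a two-finger parallel gripper is mounted at the origin on the work surface. World frame = base frame: x ahead of the robot, y to its left, z up, the work surface at z = 0. Lengths are in m, angles in degrees, forces in N, time in s.
With the tool pointing down it reaches from about 0.375 to 0.925 m from the base axis. Payload 3.1 kg.
Tool frame: the origin (TCP) lies at the very end of the fingers, on their centre line; the grasp point (between the pads) lies 19 mm behind it; x points along the fingers, y is the direction in which the jaws open and shut, and the axes are right-handed (so a half turn about x gives the same grasp; the last joint's range is limited). The gripper opens to 85 mm and grips with 20 to 120 N. Pads are 22 mm wide; open, the fingers measure 114 mm over their backs; the gripper's body (76 mm by 85 mm) begins 54 mm behind the grasp point. The pads swing forward as they close: fully open they stand 13 mm farther back than shut.
Start: joints at [-77.338, 21.939, 2.515, 91.553, -1.026, 66.532, -2.859], TCP at [0.204, 0.617, 0.231] pointing down, gripper open.
Joint ranges: [-149.38, 149.38], [-23.57, 123.04], [-84.95, 90], [0, 143.3], [-89.99, 269.99], [3.08, 112.72], [-163.45, 163.45]. Speed limits (degrees/s): [159.86, 159.86, 180, 180, 180, 180, 180].

### API

Orientations are given as [roll, pitch, yaw] about the fixed x, y, z axes, in that order (R = Rz(yaw) Ry(pitch) Rx(roll)).
In Python, from cell import * gives the robot as it stands. The module is installed in compiled form; this text tells all that it offers.
- The arm moves only by the tool jog_arm, never from a script. Its argument "rows" is a list of rows, each an object of numbers: "tx", "ty", "tz": the shift along the world's x, y, z in mm; "turn": the turn about the world's z in rad. In form: [{"tx": .., "ty": .., "tz": .., "turn": ..}, ...]. A call has 1 to 10 rows; each row shifts and turns the commanded pose from where the row before left it; what a row does not reach is not made up. A row lasts 1/8 s, in which the tool goes at most 62.5 mm and 10.7 degrees, less where a joint would pass 70% of its speed; a pose out of reach is approached as far as the arm can. A call with a gripper value outside its range is refused whole. "fingers" is the opening, from 0 (shut) to 1 (fully open), set as the call begins (left out, the last holds). The fingers move at their own pace and stop on an object; "squeeze" is the grip in N (left out, the last holds). Time passes only in rows, so rows that do not move let the fingers close. It gives the time, the measured TCP pose, the force and the opening at its end, in the units of the state.
- state(): the state, without advancing time (a new reading comes with each control period).
- read_camera(name): name is "scene" or "side" or "wrist"; returns the picture (400x640x3 uint8, red, green, blue); there is no depth.
- camera_model(name): a dict with "fx", "fy", "cx", "cy" (pixels), "k1" (the pictures are not rectified: a ray, as slopes to the right and down, at radius r is drawn at 1 + k1 r^2 times it, then the intrinsics apply), "eye" and "rotation" of the camera in the world. Camera axes: x right, y down, z forward; pixel columns grow to the right and rows downward; lengths in m; the calibration is good to about 2 mm. A picture is of the moment at which its call begins: read the wrist's pose just before it. camera_model takes no time and is no camera call; for the wrist camera it gives the pose at the moment of the call.
- sign_off(): hands the job in, once; it reports no verdict.
The state is a dict: "clock": time; "q": joint angles; "qd": joint speeds; "tau": joint torques, N m; "tool_pos": TCP position; "eef_rot": TCP orientation; "ft_force": force on the tool from outside, world axes, zero at the start; "moment": the same for the moment, N m; "gripper_width": opening from 0.0 (shut) to 1.0 (fully open).
Only numpy, scipy, OpenCV 4.12 (cv2) and the standard library are available. Lean on these libraries where they do the work, as an engineer would, in place of code of your own. Each camera call takes 0.05 s, during which the arm holds its last target.

### The job

The lid of the lunch tin is not clipped on properly: go round it and press down each of the four blue rim sections until it is fully shut, so that the rim is level all the way round. Leave the tin standing flat where it is, do not lift it or push it along, leave everything else alone, and finish clear of it.

Things in the scene. Friction and masses are not known exactly. Their poses are not given: they have to be found in the camera images.
- tin: steel lunch tin, 160 (its x) by 120 (its y) by 60 mm tall, loose, about 0.85 kg, with a clip-on plastic lid. Origin: centre of its underside, z up.
- lid_center (a point): centre of the lid (166 by 126 mm), 66 mm above the table, level with the shut rim. White centre panel 118 by 78 mm (3 mm lower), four fixed white corner squares (24 mm) and between them four blue rim sections, 24 mm wide, hinged on their inner edge. Shut, a section is level with the corners; unsnapped, it slopes up outwards, its outer edge 4 to 9 mm higher, an orange seal showing below it.
- section_a (a joint): blue rim section on the short side on the tin's +x side (74 mm long): 0 rad = standing up fully; 0.4 rad = shut, level with the corners, on a firm stop. At the start between 0 and 0.22. Stiff: about 8 N down at its press point moves it, and it stays where it is left, so it must be pushed all the way to the stop.
- section_a_press (a point): press point on the top surface of that section: middle of its length, 17 mm outwards from its hinge; it moves with the section (72 mm above the table at 0 rad, 66 mm shut)
- section_b (a joint): blue rim section on the long side on the tin's +y side (114 mm long): 0 rad = standing up fully; 0.4 rad = shut, level with the corners, on a firm stop. At the start between 0 and 0.22. Stiff: about 8 N down at its press point moves it, and it stays where it is left, so it must be pushed all the way to the stop.
- section_b_press (a point): press point on the top surface of that section: middle of its length, 17 mm outwards from its hinge; it moves with the section (72 mm above the table at 0 rad, 66 mm shut)
- section_c (a joint): blue rim section on the short side on the tin's -x side (74 mm long): 0 rad = standing up fully; 0.4 rad = shut, level with the corners, on a firm stop. At the start between 0 and 0.22. Stiff: about 8 N down at its press point moves it, and it stays where it is left, so it must be pushed all the way to the stop.
- section_c_press (a point): press point on the top surface of that section: middle of its length, 17 mm outwards from its hinge; it moves with the section (72 mm above the table at 0 rad, 66 mm shut)
- section_d (a joint): blue rim section on the long side on the tin's -y side (114 mm long): 0 rad = standing up fully; 0.4 rad = shut, level with the corners, on a firm stop. At the start between 0 and 0.22. Stiff: about 8 N down at its press point moves it, and it stays where it is left, so it must be pushed all the way to the stop.
- section_d_press (a point): press point on the top surface of that section: middle of its length, 17 mm outwards from its hinge; it moves with the section (72 mm above the table at 0 rad, 66 mm shut)
- salt_shaker: empty glass salt shaker with steel cap, 46 mm across, 74 mm tall, stands beside the tin; origin at its underside; leave alone
- spoon: chrome spoon 170 mm long, lying beside the tin; origin at its underside; leave alone
- pen_case: red plastic pen case 60 by 200 by 32 mm, lying beside the tin; origin at its underside; leave alone
- water_bottle: clear plastic bottle with blue twist cap, 64 mm across, 170 mm tall, to one side; origin at its underside; leave alone
- mug: blue mug, 80 mm across, 90 mm tall, to one side; origin at its underside; leave alone
Mind the look-alikes: they are no part of the job. There is more than one size of the tin; the job needs the larger.

How it is judged:
By the outcome, as a careful person would: the job done as asked, in the order asked, and still so for the second after the job is handed in, with the robot touching nothing.
It also fails if it takes over 38 s, if anything falls off the work surface, if the arm or the gripper's body presses on something with over 40 N, if the wrist force passes 120 N, or if a joint passes its speed limit or range.

## Working session

There is one attempt and no reset: what is moved stays moved. The work goes in short steps, Python scripts to look and compute and a tool call to move; the robot and the scene stay as the last step left them, time stands still between calls to the robot, and variables do not carry over. Pictures are saved under pics/ and viewed, and the job is handed in when it is done.

Besides the shell and the picture viewer there is one more tool, called after "Call:" by a JSON object that holds its "op" and its "data", one argument or row to a line. jog_arm: Moves the arm, as the interface text tells. Its arguments: {"type":"object","properties":{"rows":{"type":"array"},"fingers":{"type":"number"},"squeeze":{"type":"number"}},"required":["rows"]}

```bash
mkdir -p pics; python3 - <<'E'
from cell import *
import cv2
s=state();print(s)
for n in ["scene","side","wrist"]:
    m=camera_model(n);print(n,m)
    cv2.imwrite(f"pics/{n}0.png",read_camera(n)[:,:,::-1])
E
```

```text
{'clock': 0.0, 'q': array([-77.33708044,  21.99385251,   2.51025119,  91.64946122,
        -1.02441743,  66.53102269,  -2.8609556 ]), 'qd': array([ 0.01967344, -0.02977609, -0.0375431 ,  0.03156569, -0.06613004,
       -0.00349243,  0.07187638]), 'tau': array([-5.00973201e-04, -4.33458173e+01,  1.02445476e+00, -2.49510920e+01,
        1.06775938e-02,  1.14268067e-02,  4.18238297e-07]), 'tool_pos': array([0.20343608, 0.61634878, 0.22986231]), 'eef_rot': array([ -86.66077692,   89.84812457, -104.92293078]), 'ft_force': array([-0.4260958 , -0.2227553 , -0.23779796]), 'moment': array([-0.03864147,  0.0526246 , -0.01345789]), 'gripper_width': 1.000650383494251}
scene {'fx': 427.49960356245515, 'fy': 427.49960356245515, 'cx': 318.54801939897425, 'cy': 195.20304536624465, 'k1': -0.08901526677737302, 'eye': array([1.265463  , 0.08854643, 1.06995071]), 'rotation': array([-143.98786936,    0.3409064 ,   98.36210028])}
side {'fx': 388.2103890545713, 'fy': 388.2103890545713, 'cx': 320.064853195595, 'cy': 199.42171079570807, 'k1': -0.05923807074232098, 'eye': array([0.53501757, 1.03885331, 0.88902213]), 'rotation': array([-128.27743398,   -0.33613457, -178.18540178])}
wrist {'fx': 354.78870860592303, 'fy': 354.78870860592303, 'cx': 321.7832066179084, 'cy': 201.72754782207625, 'k1': -0.002665318132784868, 'eye': array([0.13201063, 0.64095956, 0.37299624]), 'rotation': array([1.62597647e+02, 1.27007812e-01, 7.17531279e+01])}
```

View pics/scene0.png

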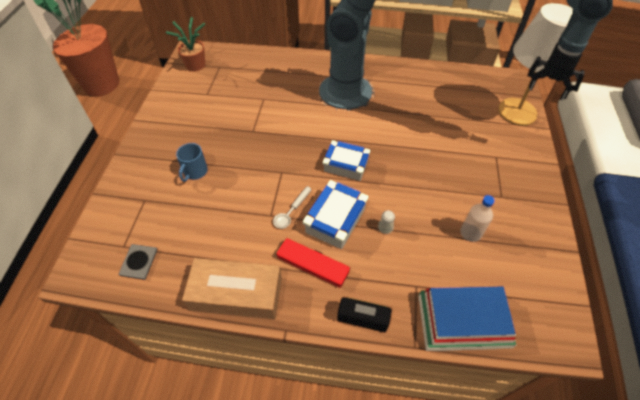

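View pics/side0.png

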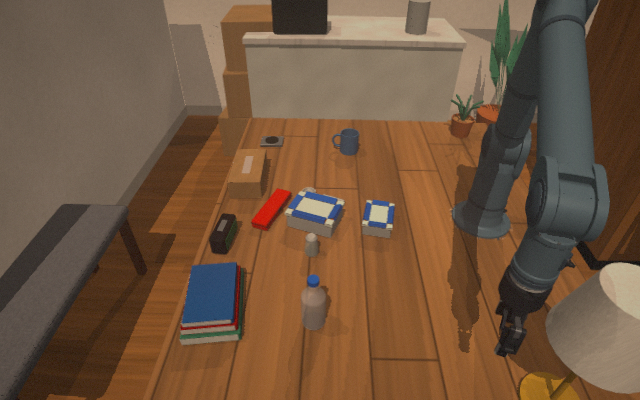

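View pics/wrist0.png

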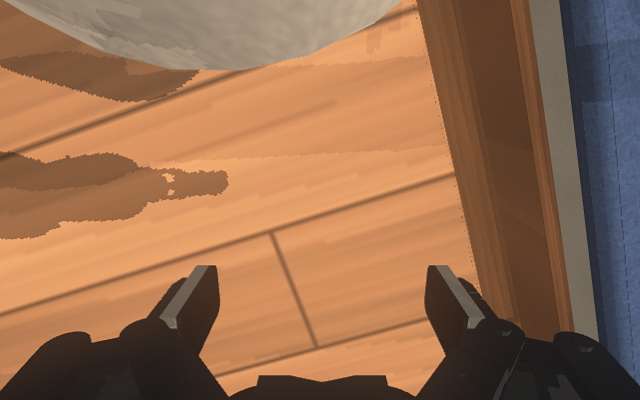

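Two tins could be meant: scene (336,212), which is larger, and (347,158), which is smaller. By the description I choose the one at (336,212), and check it in a close crop.

```bash
python3 - <<'E'
import cv2
a=cv2.imread("pics/scene0.png")[130:260,260:420]
b=cv2.imread("pics/side0.png")[170:270,270:410]
cv2.imwrite("pics/sc_c.png",cv2.resize(a,None,fx=4.5,fy=4.5,interpolation=cv2.INTER_CUBIC))
cv2.imwrite("pics/si_c.png",cv2.resize(b,None,fx=5,fy=5,interpolation=cv2.INTER_CUBIC))
E
```

```text
(no output)
```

View pics/sc_c.png

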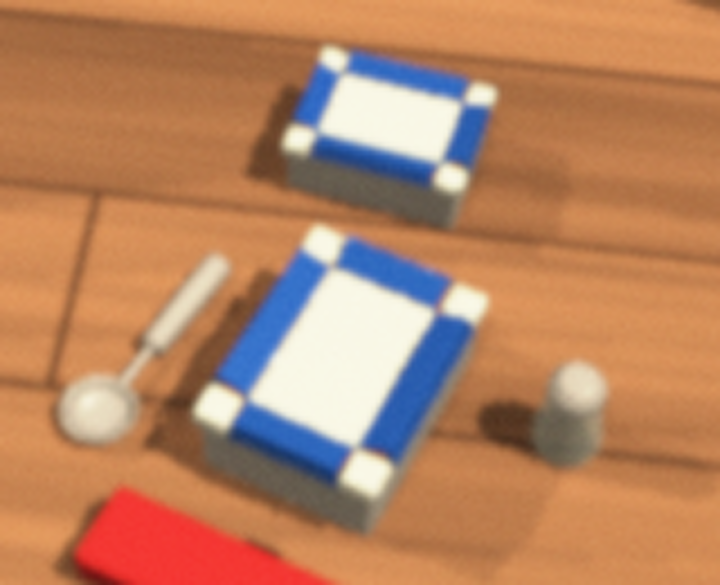

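View pics/si_c.png

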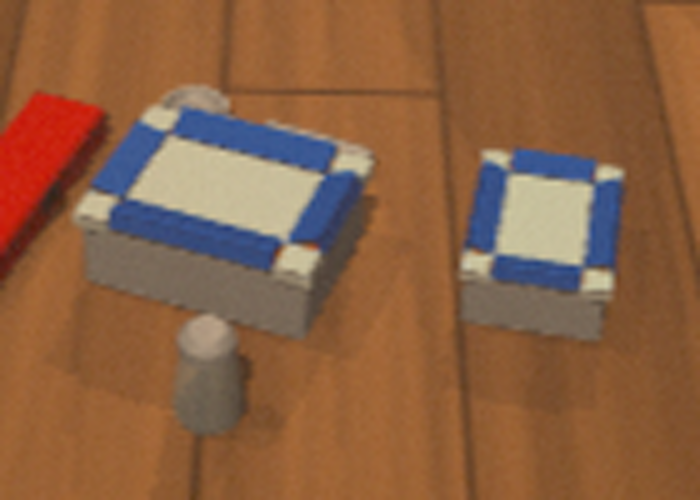

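```bash
cat > h.py <<'E'
import numpy as np, cv2
from scipy.spatial.transform import Rotation as R
def ray(m,u,v):
    K=np.array([[m['fx'],0,m['cx']],[0,m['fy'],m['cy']],[0,0,1]])
    p=np.array([(u-m['cx'])/m['fx'],(v-m['cy'])/m['fy']]); q=p.copy()
    for _ in range(20): q=p/(1+m['k1']*(q@q))
    return R.from_euler('xyz',m['rotation'],degrees=True).apply([q[0],q[1],1.])
def onz(m,u,v,z):
    d=ray(m,u,v); return m['eye']+d*(z-m['eye'][2])/d[2]
def proj(m,P):
    c=R.from_euler('xyz',m['rotation'],degrees=True).inv().apply(np.atleast_2d(P)-m['eye'])
    q=c[:,:2]/c[:,2:]; q=q*(1+m['k1']*(q**2).sum(1,keepdims=True))
    return q*[m['fx'],m['fy']]+[m['cx'],m['cy']]
E
python3 - <<'E'
from h import *
from cell import *
for n,o,f,pts in [("scene",(260,130),4.5,[(337,265),(437,308),(358,447),(247,400)]),("side",(270,170),5,[(128,203),(163,137),(325,170),(293,243)])]:
    m=camera_model(n)
    P=np.array([onz(m,(x+.5)/f-.5+o[0],(y+.5)/f-.5+o[1],.065) for x,y in pts])[:,:2]
    print(n,P.round(4),P.mean(0)); d=np.diff(np.vstack([P,P[:1]]),axis=0); print(np.hypot(*d.T),np.degrees(np.arctan2(d[:,1],d[:,0])))
for n,u,v,z in [("scene",387,221,.037),("scene",282,222,0),("scene",305,193,0)]: print(onz(camera_model(n),u,v,z))
E
```

```text
scene [[ 0.5129  0.0193]
 [ 0.5381  0.0872]
 [ 0.6491  0.0492]
 [ 0.6249 -0.0231]] [0.58125649 0.03314409]
[0.07244855 0.11728781 0.07624026 0.11974456] [  69.62585601  -18.89785749 -108.49993671  159.2769368 ]
side [[ 0.6437  0.0557]
 [ 0.6253 -0.0161]
 [ 0.5134  0.0158]
 [ 0.5339  0.0918]] [0.57906863 0.03681523]
[0.07414493 0.11638418 0.07866605 0.11552719] [-104.31366597  164.06269643   74.9035977   -18.19069552]
[0.58623876 0.18076275 0.037     ]
[ 0.60936925 -0.12382132  0.        ]
[ 0.49450211 -0.07375708  0.        ]
```

```bash
python3 - <<'E'
from h import *
from cell import *
s=state(); Rt=R.from_euler('xyz',s['eef_rot'],degrees=True).as_matrix(); print(Rt.round(3))
m=camera_model("wrist"); Rc=R.from_euler('xyz',m['rotation'],degrees=True).as_matrix()
e=Rt.T@(m['eye']-s['tool_pos']); print("eye in tool",e, "\n",(Rt.T@Rc).round(3))
print("jaw az",np.degrees(np.arctan2(Rt[1,1],Rt[0,1])))
C=np.array([.58,.035,.066])
for turn in (-90,0,):
  for jawax in (0,): pass
for az in (-18,72,162,-108):
  j=np.degrees(np.arctan2(Rt[1,1],Rt[0,1])); t=(az-j+180)%360-180
  Rz=R.from_euler('z',t,degrees=True).as_matrix()
  # TCP so that centre is at image centre, tcp z .27
  R2=Rz@Rc; off=Rz@(m['eye']-s['tool_pos']); z=.27
  d=R2[:,2]; eye=C-d*((C[2]-(z+off[2]))/d[2]); print(az,"turn",t,"tcp",(eye-off).round(3), np.linalg.norm(eye[:2]-off[:2]))
for n,u,v,z in [("scene",488,203,.17)]: print(onz(camera_model(n),u,v,z))
E
```

```text
[[-0.001  0.313  0.95 ]
 [-0.002  0.95  -0.313]
 [-1.    -0.002  0.   ]]
eye in tool [-0.14302641  0.00055756 -0.07552009] 
 [[-0.    -0.299  0.954]
 [ 1.     0.     0.   ]
 [-0.     0.954  0.299]]
jaw az 71.73705400901386
-18 turn -89.73705400901386 tcp [0.59  0.067 0.27 ] 0.5937951022015406
72 turn 0.2629459909861396 tcp [0.548 0.045 0.27 ] 0.5501792918688866
162 turn 90.26294599098617 tcp [0.57  0.003 0.27 ] 0.5699690029593665
-108 turn -179.73705400901386 tcp [0.612 0.025 0.27 ] 0.6121764733568932
[0.58167633 0.42760228 0.17      ]
```

Call:
{"op": "jog_arm", "data": {
  "rows": [
    {"tx":10,"ty":-18,"tz":4},
    {"tx":22,"ty":-36,"tz":4},
    {"tx":22,"ty":-36,"tz":4},
    {"tx":22,"ty":-36,"tz":4},
    {"tx":22,"ty":-36,"tz":4},
    {"tx":22,"ty":-36,"tz":4},
    {"tx":22,"ty":-36,"tz":4},
    {"tx":22,"ty":-36,"tz":4},
    {"tx":22,"ty":-36,"tz":4},
    {"tx":22,"ty":-36,"tz":4}
  ],
  "fingers": 0
}}

```text
invalid input at $.rows[0]: expected keys tx, ty, tz, turn
```

Call:
{"op": "jog_arm", "data": {
  "rows": [
    {"tx":22,"ty":-36},
    {"tx":22,"ty":-36},
    {"tx":22,"ty":-36},
    {"tx":22,"ty":-36},
    {"tx":22,"ty":-36},
    {"tx":22,"ty":-36},
    {"tx":5,"ty":-13},
    {},
    {}
  ]
}}

```text
invalid input at $.rows[0]: expected keys tx, ty, tz, turn
```

```bash
python3 - <<'E'
from h import *
from cell import *
s=state();print(s)
m=camera_model("wrist"); im=read_camera("wrist")[:,:,::-1]
import pickle; pickle.dump(m,open("w1.pkl","wb"))
cv2.imwrite("pics/w1.png",im)
E
```

```text
{'clock': 0.15, 'q': array([-77.33817744,  21.98384499,   2.51296612,  91.62743975,
        -1.02568738,  66.53284555,  -2.86017383]), 'qd': array([-0.04453306, -0.12240405,  0.00602313, -0.34196752,  0.02578631,
       -0.04463805,  0.02553259]), 'tau': array([ 1.60893949e-03, -4.34052873e+01,  1.02650754e+00, -2.49977356e+01,
        1.06758502e-02,  7.27941224e-03, -1.89040207e-05]), 'tool_pos': array([0.2034959, 0.6165443, 0.230154 ]), 'eef_rot': array([ -86.91214184,   89.87836866, -105.17508089]), 'ft_force': array([ 0.2750962 ,  0.28188461, -0.04444142]), 'moment': array([-0.00298721,  0.01913097,  0.03894692]), 'gripper_width': 0.999940714630456}
```

View pics/w1.png

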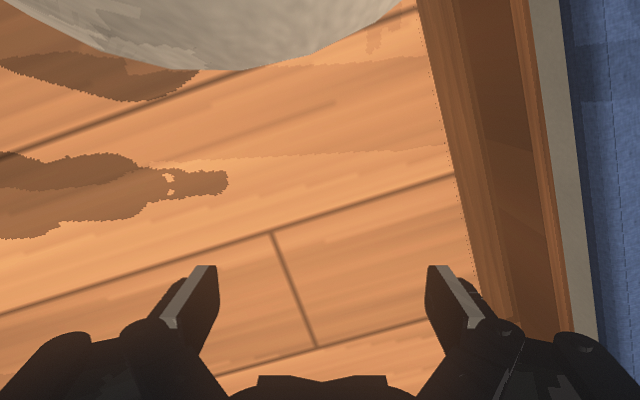

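The arm did not move, because every row needs all four keys. I will resend the move that way.

Call:
{"op": "jog_arm", "data": {
  "rows": [
    {"tx":10,"ty":-18,"tz":4,"turn":0},
    {"tx":22,"ty":-36,"tz":4,"turn":0},
    {"tx":22,"ty":-36,"tz":4,"turn":0},
    {"tx":22,"ty":-36,"tz":4,"turn":0},
    {"tx":22,"ty":-36,"tz":4,"turn":0},
    {"tx":22,"ty":-36,"tz":4,"turn":0},
    {"tx":22,"ty":-36,"tz":4,"turn":0},
    {"tx":22,"ty":-36,"tz":4,"turn":0},
    {"tx":22,"ty":-36,"tz":4,"turn":0},
    {"tx":22,"ty":-36,"tz":4,"turn":0}
  ],
  "fingers": 0
}}

```text
clock: 1.45
tool_pos: [0.4124, 0.2722, 0.2717]
eef_rot: [93.9, 90.0, 75.6]
ft_force: [-0.2, 0.4, 1.2]
gripper_width: 0.001
```

Call:
{"op": "jog_arm", "data": {
  "rows": [
    {"tx":22,"ty":-36,"tz":0,"turn":0},
    {"tx":22,"ty":-36,"tz":0,"turn":0},
    {"tx":22,"ty":-36,"tz":0,"turn":0},
    {"tx":22,"ty":-36,"tz":0,"turn":0},
    {"tx":22,"ty":-36,"tz":0,"turn":0},
    {"tx":5,"ty":-36,"tz":0,"turn":0},
    {"tx":0,"ty":-13,"tz":0,"turn":0},
    {"tx":0,"ty":0,"tz":0,"turn":0},
    {"tx":0,"ty":0,"tz":0,"turn":0}
  ]
}}

```text
clock: 2.58
tool_pos: [0.5262, 0.0483, 0.2713]
eef_rot: [120.4, 89.9, 102.3]
ft_force: [-0.2, 0.4, 0.9]
gripper_width: 0.004
```

```bash
python3 - <<'E'
from h import *
from cell import *
s=state();print({k:s[k] for k in("clock","q","tool_pos","eef_rot","ft_force","gripper_width")})
m=camera_model("wrist"); im=read_camera("wrist")[:,:,::-1]
import pickle; pickle.dump(m,open("w2.pkl","wb"))
cv2.imwrite("pics/w2.png",im)
E
```

```text
{'clock': 2.575, 'q': array([-37.02092348,   6.7293609 ,  29.66518539, 106.79876665,
        -3.68304938,  67.39564204,  65.79089122]), 'tool_pos': array([0.52621357, 0.04832286, 0.27125445]), 'eef_rot': array([120.40966725,  89.92474466, 102.30866957]), 'ft_force': array([-0.19349506,  0.43423065,  0.86929961]), 'gripper_width': 0.004133269647514056}
```

View pics/w2.png

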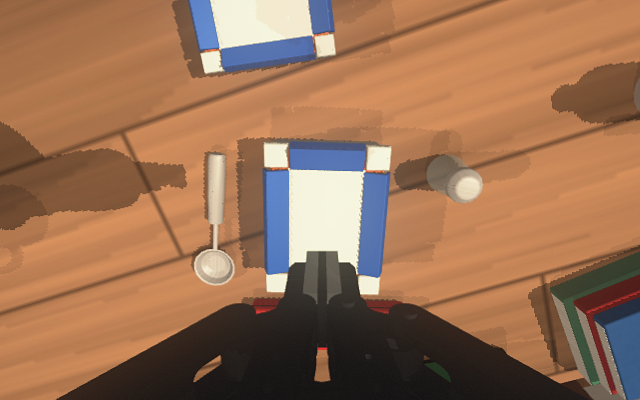

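```bash
python3 - <<'E'
import cv2
a=cv2.imread("pics/w2.png")[130:305,240:415]
cv2.imwrite("pics/w2c.png",cv2.resize(a,None,fx=3.4,fy=3.4,interpolation=cv2.INTER_CUBIC))
E
```

```text
(no output)
```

View pics/w2c.png

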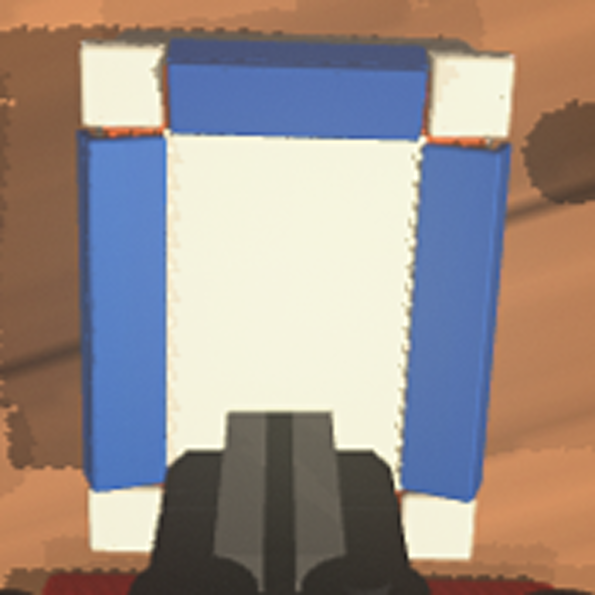

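The crop shows the outer corners of the white squares at (80,43), (515,55), (472,560) and (90,552). The orange seal is visible beside the raised sections.

```bash
python3 - <<'E'
from h import *
import pickle
m=pickle.load(open("w2.pkl","rb"))
pts=[(80,43),(515,55),(472,559),(90,552),(166,131),(427,138)]
P=np.array([onz(m,(x+.5)/3.4-.5+240,(y+.5)/3.4-.5+130,.066)[:2] for x,y in pts])
L=np.array([(-83,-63),(-83,63),(83,63),(83,-63),(-59,-39),(-59,39)])/1000
from scipy.optimize import least_squares
def f(p):
    c,s=np.cos(p[2]),np.sin(p[2]); return (L@np.array([[c,s],[-s,c]])+p[:2]-P).ravel()*1000
r=least_squares(f,[.58,.035,-.31]); p=r.x; print(p[:2],np.degrees(p[2]),r.fun.reshape(-1,2).round(1))
M=np.array([[np.cos(p[2]),-np.sin(p[2])],[np.sin(p[2]),np.cos(p[2])]])
tcp=np.array([.5262,.0483])
for n,l in dict(a=(76,0),b=(0,56),c=(-76,0),d=(0,-56)).items():
    w=M@(np.array(l)/1000)+p[:2]; print(n,w.round(4),((w-tcp)*1000).round(1))
E
```

```text
[0.58227566 0.03426674] -19.68178932047225 [[ 0.3 -0.3]
 [ 0.6  0.3]
 [ 0.7  0.1]
 [-0.2  0.1]
 [-0.9 -0.7]
 [-0.5  0.5]]
a [0.6538 0.0087] [127.6 -39.6]
b [0.6011 0.087 ] [74.9 38.7]
c [0.5107 0.0599] [-15.5  11.6]
d [ 0.5634 -0.0185] [ 37.2 -66.8]
```

Call:
{"op": "jog_arm", "data": {
  "rows": [
    {"tx":-15,"ty":12,"tz":-30,"turn":-0.03},
    {"tx":0,"ty":0,"tz":-45,"turn":0},
    {"tx":0,"ty":0,"tz":-45,"turn":0},
    {"tx":0,"ty":0,"tz":-45,"turn":0},
    {"tx":0,"ty":0,"tz":-23,"turn":0},
    {"tx":0,"ty":0,"tz":0,"turn":0},
    {"tx":0,"ty":0,"tz":0,"turn":0}
  ],
  "squeeze": 60
}}

```text
clock: 3.5
tool_pos: [0.5127, 0.0594, 0.0842]
eef_rot: [42.3, 89.9, 22.4]
ft_force: [0.3, -0.1, 0.6]
gripper_width: 0.002
```

```bash
python3 - <<'E'
from h import *
from cell import *
s=state();print({k:s[k] for k in("clock","tool_pos","ft_force","gripper_width")})
im=read_camera("wrist")[:,:,::-1]
cv2.imwrite("pics/w3.png",im)
E
```

```text
{'clock': 3.5, 'tool_pos': array([0.51266342, 0.05938744, 0.08422457]), 'ft_force': array([ 0.31210284, -0.08450741,  0.60208601]), 'gripper_width': 0.0024329936107028664}
```

View pics/w3.png

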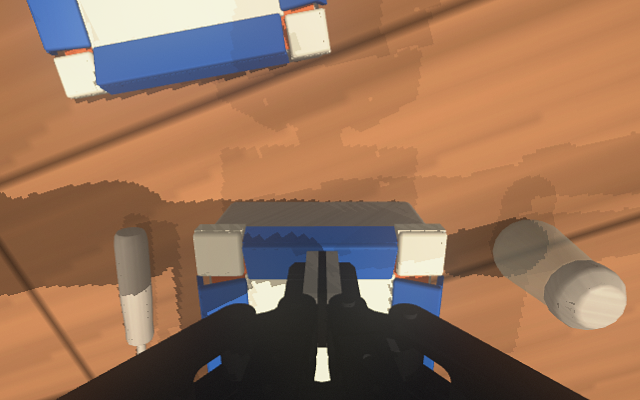

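The fingertips at (322,255) are centred over section c, so I'll press.

Call:
{"op": "jog_arm", "data": {
  "rows": [
    {"tx":-2,"ty":0,"tz":-8,"turn":0},
    {"tx":0,"ty":0,"tz":-3,"turn":0},
    {"tx":0,"ty":0,"tz":-2,"turn":0},
    {"tx":0,"ty":0,"tz":-2,"turn":0},
    {"tx":0,"ty":0,"tz":-1.5,"turn":0},
    {"tx":0,"ty":0,"tz":-1.5,"turn":0},
    {"tx":0,"ty":0,"tz":0,"turn":0}
  ]
}}

```text
clock: 4.42
tool_pos: [0.507, 0.06, 0.066]
eef_rot: [175.5, 89.6, 155.5]
ft_force: [-7.8, 2.8, 10.3]
gripper_width: 0.001
```

Call:
{"op": "jog_arm", "data": {
  "rows": [
    {"tx":0,"ty":0,"tz":-1,"turn":0},
    {"tx":0,"ty":0,"tz":-1,"turn":0},
    {"tx":0,"ty":0,"tz":0,"turn":0}
  ]
}}

```text
clock: 4.8
tool_pos: [0.5071, 0.0601, 0.0658]
eef_rot: [171.6, 89.5, 151.7]
ft_force: [-11.1, 1.8, 25.1]
gripper_width: -0.002
```

Call:
{"op": "jog_arm", "data": {
  "rows": [
    {"tx":0,"ty":0,"tz":10,"turn":0},
    {"tx":0,"ty":0,"tz":20,"turn":0},
    {"tx":13,"ty":-20,"tz":0,"turn":0},
    {"tx":20,"ty":-29,"tz":0,"turn":0},
    {"tx":20,"ty":-29,"tz":0,"turn":0},
    {"tx":0,"ty":0,"tz":0,"turn":0},
    {"tx":0,"ty":0,"tz":0,"turn":0}
  ]
}}

```text
clock: 5.68
tool_pos: [0.5623, -0.0194, 0.093]
eef_rot: [170.1, 89.9, 150.1]
ft_force: [-0.2, -0.0, 0.6]
gripper_width: -0.003
```

```bash
python3 - <<'E'
from h import *
from cell import *
s=state();print({k:s[k] for k in("clock","tool_pos","ft_force","gripper_width")})
im=read_camera("wrist")[:,:,::-1]
cv2.imwrite("pics/w4.png",im)
import pickle; pickle.dump(camera_model("wrist"),open("w4.pkl","wb"))
E
```

```text
{'clock': 5.675, 'tool_pos': array([ 0.56229212, -0.01936192,  0.09303431]), 'ft_force': array([-0.20402662, -0.04985679,  0.58994399]), 'gripper_width': -0.0031465545915623865}
```

View pics/w4.png

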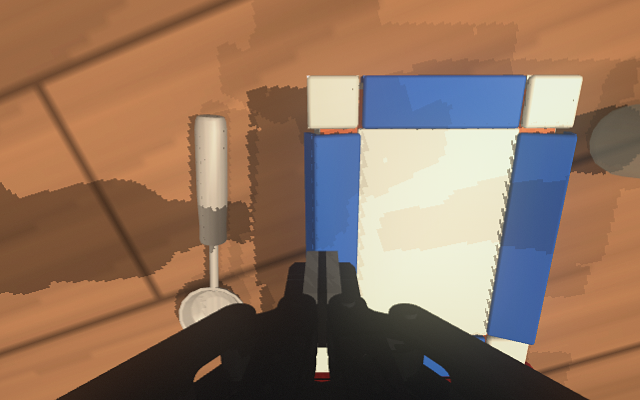

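Section c now lines up with its corners along row 76. I'll check whether the tin moved, using TL outer (306.5,74.5), TR outer (583,76), and TL inner (360,128).

```bash
python3 - <<'E'
from h import *
import pickle
m=pickle.load(open("w4.pkl","rb"))
p=[.58228,.03427,np.radians(-19.68)]
M=np.array([[np.cos(p[2]),-np.sin(p[2])],[np.sin(p[2]),np.cos(p[2])]])
for uv,l in [((306.5,74.5),(-83,-63)),((583,76),(-83,63)),((360,128),(-59,-39))]:
    print(onz(m,*uv,.066)[:2].round(4),(M@(np.array(l)/1000)+p[:2]).round(4))
E
```

```text
[0.4823 0.0036] [0.4829 0.0029]
[0.5255 0.1211] [0.5253 0.1215]
[0.5132 0.0189] [0.5136 0.0174]
```

Call:
{"op": "jog_arm", "data": {
  "rows": [
    {"tx":1,"ty":2,"tz":-17,"turn":0},
    {"tx":0,"ty":0,"tz":-3,"turn":0},
    {"tx":0,"ty":0,"tz":-2,"turn":0},
    {"tx":0,"ty":0,"tz":-2,"turn":0},
    {"tx":0,"ty":0,"tz":-2,"turn":0},
    {"tx":0,"ty":0,"tz":-1.5,"turn":0},
    {"tx":0,"ty":0,"tz":-1,"turn":0},
    {"tx":0,"ty":0,"tz":0,"turn":0}
  ]
}}

```text
clock: 6.72
tool_pos: [0.5626, -0.0189, 0.066]
eef_rot: [-149.8, 89.8, -169.8]
ft_force: [-4.9, -2.3, 14.1]
gripper_width: 0.0
```

Call:
{"op": "jog_arm", "data": {
  "rows": [
    {"tx":0,"ty":0,"tz":-1,"turn":0},
    {"tx":0,"ty":0,"tz":-0.7,"turn":0},
    {"tx":0,"ty":0,"tz":0,"turn":0}
  ]
}}

```text
clock: 7.1
tool_pos: [0.5627, -0.0189, 0.0659]
eef_rot: [-169.1, 89.8, 170.8]
ft_force: [-9.0, -1.4, 23.5]
gripper_width: -0.002
```

Call:
{"op": "jog_arm", "data": {
  "rows": [
    {"tx":0,"ty":0,"tz":10,"turn":0},
    {"tx":0,"ty":0,"tz":18,"turn":0},
    {"tx":29,"ty":8,"tz":0,"turn":0},
    {"tx":30,"ty":9,"tz":0,"turn":0},
    {"tx":30,"ty":9,"tz":0,"turn":0},
    {"tx":0,"ty":0,"tz":0,"turn":0},
    {"tx":0,"ty":0,"tz":0,"turn":0}
  ]
}}

```text
clock: 7.98
tool_pos: [0.6518, 0.0083, 0.0907]
eef_rot: [-146.6, 89.9, -166.6]
ft_force: [-0.3, -1.0, -0.1]
gripper_width: 0.005
```

```bash
python3 - <<'E'
from h import *
from cell import *
s=state();print({k:s[k] for k in("clock","tool_pos","ft_force","gripper_width")})
im=read_camera("wrist")[:,:,::-1]
cv2.imwrite("pics/w5.png",im)
m=camera_model("wrist")
p=[.58228,.03427,np.radians(-19.68)]
M=np.array([[np.cos(p[2]),-np.sin(p[2])],[np.sin(p[2]),np.cos(p[2])]])
for l in [(-83,-63),(-83,63),(-59,-39),(-59,39)]:
    print(proj(m,np.r_[M@(np.array(l)/1000)+p[:2],.066]).round(1))
E
```

```text
{'clock': 7.975, 'tool_pos': array([0.65179161, 0.00825216, 0.09074179]), 'ft_force': array([-0.30385021, -0.98374173, -0.0563847 ]), 'gripper_width': 0.0050038132322235244}
[[ 158.4 -130. ]]
[[ 486.2 -132.4]]
[[225.9 -57.6]]
[[419.  -58.9]]
```

View pics/w5.png

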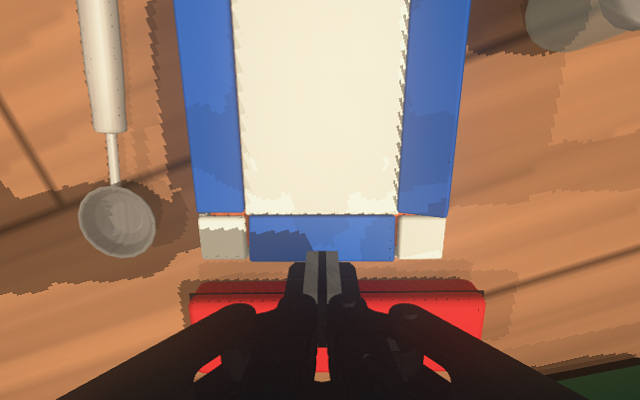

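Call:
{"op": "jog_arm", "data": {
  "rows": [
    {"tx":0,"ty":0,"tz":-15,"turn":0},
    {"tx":0,"ty":0,"tz":-3,"turn":0},
    {"tx":0,"ty":0,"tz":-2,"turn":0},
    {"tx":0,"ty":0,"tz":-2,"turn":0},
    {"tx":0,"ty":0,"tz":-2,"turn":0},
    {"tx":0,"ty":0,"tz":-1.5,"turn":0},
    {"tx":0,"ty":0,"tz":-1,"turn":0},
    {"tx":0,"ty":0,"tz":0,"turn":0}
  ]
}}

```text
clock: 9.02
tool_pos: [0.6528, 0.0076, 0.0661]
eef_rot: [-166.2, 90.0, 173.8]
ft_force: [-4.1, -0.8, 7.7]
gripper_width: 0.001
```

Call:
{"op": "jog_arm", "data": {
  "rows": [
    {"tx":0,"ty":0,"tz":-1,"turn":0},
    {"tx":0,"ty":0,"tz":-1,"turn":0},
    {"tx":0,"ty":0,"tz":-0.5,"turn":0},
    {"tx":0,"ty":0,"tz":0,"turn":0}
  ]
}}

```text
clock: 9.52
tool_pos: [0.6529, 0.0075, 0.066]
eef_rot: [135.3, 89.9, 115.3]
ft_force: [-8.0, 0.1, 17.5]
gripper_width: -0.0
```

Call:
{"op": "jog_arm", "data": {
  "rows": [
    {"tx":0,"ty":0,"tz":-1,"turn":0},
    {"tx":0,"ty":0,"tz":0,"turn":0},
    {"tx":0,"ty":0,"tz":10,"turn":0},
    {"tx":0,"ty":0,"tz":20,"turn":0},
    {"tx":-17,"ty":26,"tz":0,"turn":0},
    {"tx":-17,"ty":26,"tz":0,"turn":0},
    {"tx":-17,"ty":26,"tz":0,"turn":0},
    {"tx":0,"ty":0,"tz":0,"turn":0},
    {"tx":0,"ty":0,"tz":0,"turn":0}
  ]
}}

```text
clock: 10.65
tool_pos: [0.6026, 0.0855, 0.0917]
eef_rot: [-1.8, 89.9, -21.8]
ft_force: [0.4, -0.6, 0.3]
gripper_width: 0.001
```

```bash
python3 - <<'E'
from h import *
from cell import *
s=state();print({k:s[k] for k in("clock","tool_pos","ft_force","gripper_width")})
im=read_camera("wrist")[:,:,::-1]
cv2.imwrite("pics/w6.png",im)
m=camera_model("wrist")
p=[.58228,.03427,np.radians(-19.68)]
M=np.array([[np.cos(p[2]),-np.sin(p[2])],[np.sin(p[2]),np.cos(p[2])]])
for l in [(-83,-63),(-83,63),(-59,-39),(-59,39)]:
    print(proj(m,np.r_[M@(np.array(l)/1000)+p[:2],.066]).round(1))
E
```

```text
{'clock': 10.65, 'tool_pos': array([0.60262524, 0.08553344, 0.09169489]), 'ft_force': array([ 0.41190319, -0.58600627,  0.34785479]), 'gripper_width': 0.0013491239356155488}
[[56.1 69.5]]
[[338.4  67.3]]
[[119.2 123.9]]
[[286.4 122.7]]
```

View pics/w6.png

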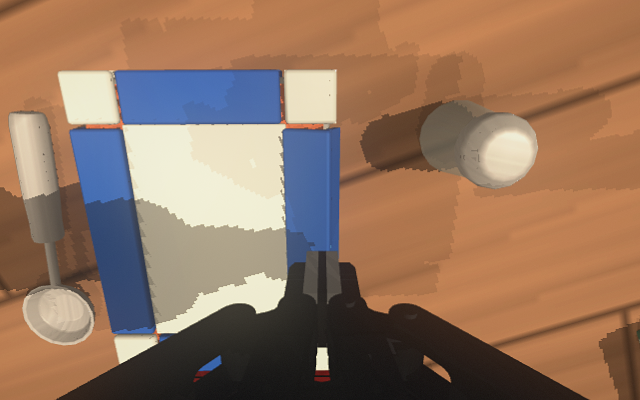

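Call:
{"op": "jog_arm", "data": {
  "rows": [
    {"tx":-1,"ty":0,"tz":-16,"turn":0},
    {"tx":0,"ty":0,"tz":-3,"turn":0},
    {"tx":0,"ty":0,"tz":-2,"turn":0},
    {"tx":0,"ty":0,"tz":-2,"turn":0},
    {"tx":0,"ty":0,"tz":-2,"turn":0},
    {"tx":0,"ty":0,"tz":-1.5,"turn":0},
    {"tx":0,"ty":0,"tz":-1,"turn":0},
    {"tx":0,"ty":0,"tz":0,"turn":0}
  ]
}}

```text
clock: 11.7
tool_pos: [0.6034, 0.0876, 0.0661]
eef_rot: [56.6, 89.7, 36.6]
ft_force: [-1.3, 2.6, 12.5]
gripper_width: 0.003
```

Call:
{"op": "jog_arm", "data": {
  "rows": [
    {"tx":0,"ty":0,"tz":-1,"turn":0},
    {"tx":0,"ty":0,"tz":-0.7,"turn":0},
    {"tx":0,"ty":0,"tz":0,"turn":0}
  ]
}}

```text
clock: 12.08
tool_pos: [0.6035, 0.0876, 0.0659]
eef_rot: [67.2, 89.7, 47.2]
ft_force: [-4.5, 2.3, 20.1]
gripper_width: -0.001
```

Call:
{"op": "jog_arm", "data": {
  "rows": [
    {"tx":0,"ty":0,"tz":10,"turn":0},
    {"tx":0,"ty":0,"tz":30,"turn":0},
    {"tx":5,"ty":-10,"tz":40,"turn":0},
    {"tx":10,"ty":-20,"tz":20,"turn":0},
    {"tx":20,"ty":-20,"tz":10,"turn":0},
    {"tx":15,"ty":-10,"tz":0,"turn":0},
    {"tx":0,"ty":0,"tz":0,"turn":0},
    {"tx":0,"ty":0,"tz":0,"turn":0}
  ]
}}

```text
clock: 13.08
tool_pos: [0.6493, 0.0266, 0.1705]
eef_rot: [-161.2, 89.8, 178.8]
ft_force: [-0.8, -0.9, -0.3]
gripper_width: 0.003
```

```bash
python3 - <<'E'
from h import *
from cell import *
s=state();print({k:s[k] for k in("clock","tool_pos","ft_force","gripper_width")})
m=camera_model("wrist")
im=read_camera("wrist")[:,:,::-1].copy()
cv2.imwrite("pics/w7.png",im)
cv2.imwrite("pics/side7.png",cv2.resize(read_camera("side")[170:270,270:410,::-1],None,fx=5,fy=5,interpolation=cv2.INTER_CUBIC))
p=[.58228,.03427,np.radians(-19.68)]
M=np.array([[np.cos(p[2]),-np.sin(p[2])],[np.sin(p[2]),np.cos(p[2])]])
for l in [(-83,-63),(-83,63),(83,63),(83,-63),(-59,-39),(-59,39),(59,39),(59,-39)]:
    print(l,proj(m,np.r_[M@(np.array(l)/1000)+p[:2],.066]).round(1))
E
```

```text
{'clock': 13.075, 'tool_pos': array([0.64934888, 0.02659426, 0.17048135]), 'ft_force': array([-0.84290685, -0.8529026 , -0.28351733]), 'gripper_width': 0.003023326187887273}
(-83, -63) [[190.5 -34.5]]
(-83, 63) [[398.2 -35.8]]
(83, 63) [[385.2 221.4]]
(83, -63) [[215.9 222.1]]
(-59, -39) [[233.1   9.3]]
(-59, 39) [[357.7   8.6]]
(59, 39) [[353.6 190.4]]
(59, -39) [[245.9 190.9]]
```

View pics/w7.png

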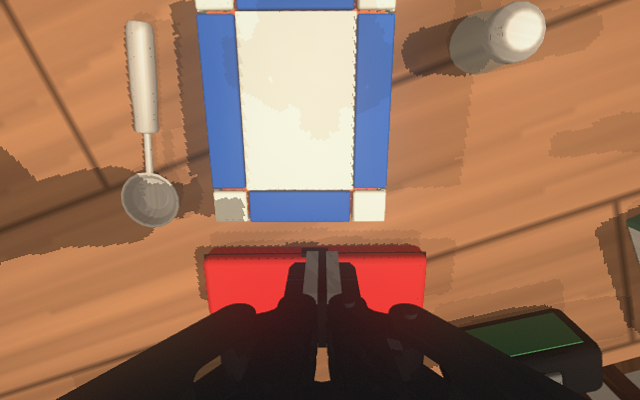

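View pics/side7.png

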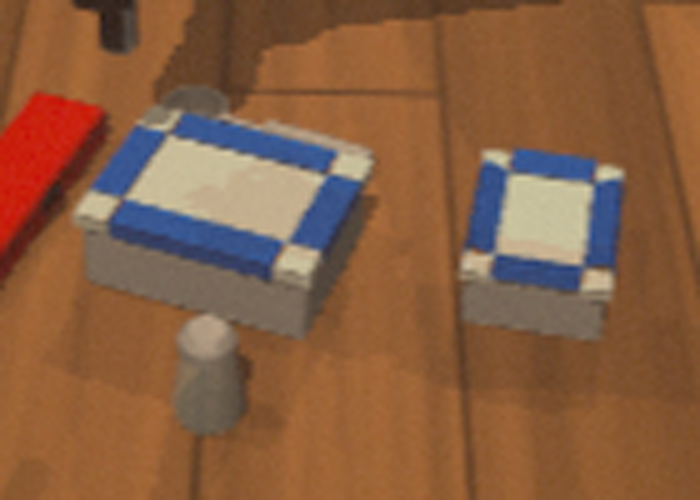

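```bash
python3 - <<'E'
import cv2
a=cv2.imread("pics/w7.png")[0:235,180:410]
cv2.imwrite("pics/w7c.png",cv2.resize(a,None,fx=2.5,fy=2.5,interpolation=cv2.INTER_CUBIC))
E
```

```text
(no output)
```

View pics/w7c.png

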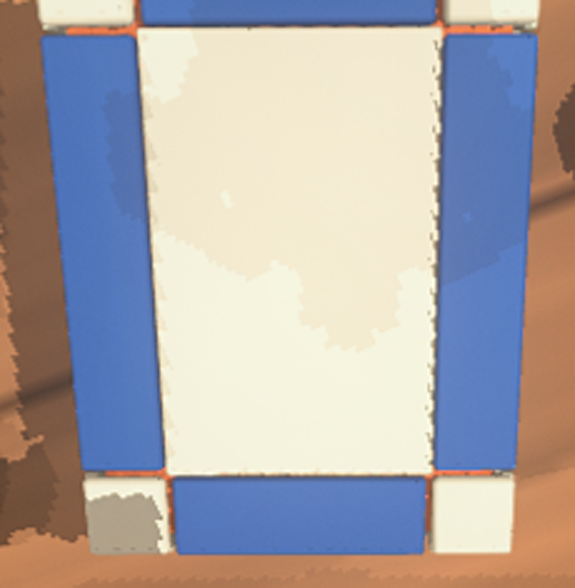

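All four sections now line up with the corner squares, and the tin's corners are where the first measurement puts them to within about 1 px. I'll back off further and hand in.

Call:
{"op": "jog_arm", "data": {
  "rows": [
    {"tx":0,"ty":0,"tz":40,"turn":0},
    {"tx":0,"ty":0,"tz":40,"turn":0},
    {"tx":0,"ty":0,"tz":0,"turn":0},
    {"tx":0,"ty":0,"tz":0,"turn":0}
  ]
}}

```text
clock: 13.68
tool_pos: [0.6499, 0.0271, 0.2513]
eef_rot: [174.8, 89.9, 154.9]
ft_force: [0.0, -0.3, -0.7]
gripper_width: -0.004
```

```bash
python3 - <<'E'
from cell import *
s=state();print(s["clock"],s["tool_pos"],s["ft_force"])
print(sign_off())
E
```

```text
13.675 [0.64990302 0.0271081  0.25128432] [ 0.03428666 -0.29797993 -0.74888743]
the job is handed in; nothing more can be done
None
```

I pressed the four blue rim sections of the larger tin down with shut fingers, in the order c, d, a, b, and handed the job in at 13.7 s.

- **Stops:** each section stopped at 65.9–66.0 mm. From there, pushing further only raised the force, to 17–25 N at the last readings. I pressed section a 1 mm more after its 17.5 N reading, but took no force reading at that point.
- **Pictures:** the last wrist and side pictures show the blue sections lined up with the white corners. The far edge of c is cut off in that wrist picture, but an earlier one showed it level. Thin orange lines remain at the seams beside the corners.
- **Tin position:** the tin's corners are within about 1 mm of where I first measured them. On c the fingertips slid about 4 mm outward, with up to 11 N sideways, and the tin did not visibly move.
- **Surroundings:** the spoon, shaker, pen case and smaller tin look untouched in the last pictures. I did not look at the mug or bottle again, but the arm stayed away from them. It finished at 251 mm height, above the pen case side and touching nothing.

My first two move calls were refused because their rows lacked some keys, and nothing moved.

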